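Take the green bookmark off the display riser and lay it in the gift tray

TASK

Slide the green metal bookmark over the front edge of the wooden display riser (the edge nearest the robot) until about a third of it overhangs, then pick it up by the overhanging end. Lay it flat, clover side up, in the middle of the dark tray, lengthwise along the tray. Leave the red bookmark where it lies.

Things in the scene. Friction and masses are not known exactly. Their poses are not given: they have to be found in the camera images.
- green_bookmark_center (a point): centre (half-way up) of the loose green metal bookmark with gold lines and clover: a flat plate 120 mm long (x) by 40 wide (y) by 3 thick, about 45 g. Lies on the riser, x within 10 degrees of the riser's x. Pressed with 5 to 15 N it drags along by friction. With under half overhanging it stays level, and the overhang can be pinched from above across its width, fingertips reaching below it.
- riser: fixed pale wooden display block 220 mm (x) by 290 mm (y), flat top 60 mm above the counter. Origin at the centre of its underside; +x points away from the robot, so the front edge is at x = -110 mm. Green bookmark, red bookmark and a round wooden badge (60 mm across, 5 thick) lie on it side by side about 85 mm apart, in any order. The counter before the front edge is clear.
- red_bookmark_center (a point): centre (half-way up) of a loose bookmark of the same size as the green one, red with white spots; it lies on the riser too and is to be left where it lies
- tray_floor (a point): centre of the inner floor of the fixed dark wooden tray with a charcoal lining; the floor is 190 mm (its x, the tray's length) by 120 mm (its y), flat, 5 mm above the counter; the rim around it is 5 mm thick and rises 9 mm above the floor
Mind the look-alikes: they are no part of the job. What is shaped like the part that bears green_bookmark_center but blue or pink is not meant. Of the things shaped like the part that bears tray_floor, the dark wooden one is meant.

How it is judged:
By the outcome, as a careful person would: the job done as asked, in the order asked, and still so for the second after the job is handed in, with the robot touching nothing.
It also fails if it takes over 46 s, if anything falls off the work surface, if the arm or the gripper's body presses on something with over 40 N, if the wrist force passes 120 N, or if a joint passes its speed limit or range.

ROBOT

A 7-joint arm with a two-finger parallel gripper is mounted at the origin on the work surface. World frame = base frame: x ahead of the robot, y to its left, z up, the work surface at z = 0. Lengths are in m, angles in rad, forces in N, time in s.
With the tool pointing down it reaches from about 0.4 to 0.85 m from the base axis. Payload 10.4 kg.
Tool frame: the origin (TCP) lies between the finger pads; the fingertips stand tcp_to_tips ahead of it and the grasp point (between the pads) lies 8 mm behind it (tcp_to_tips is the distance from the TCP to the fingertips, in m); z points along the fingers, y is the line along which they close (so a half turn about z gives the same grasp; the last joint's range is limited). The gripper opens to 85 mm and grips with 20 to 120 N. Pads are 22 mm wide; open, the fingers measure 114 mm over their backs; the gripper's body (76 mm by 85 mm) begins 54 mm behind the grasp point. The pads swing forward as they close: fully open they stand 13 mm farther back than shut.
Start: joints at [-1.36, 0.332, -0.065, 1.46, 0.022, 1.35, -0.088], TCP at [0.145, 0.608, 0.242] pointing down, gripper open.
Joint ranges: [-2.6, 2.6], [-0.5, 2.12], [-1.47, 1.34], [0.16, 2.42], [-1.27, 4.41], [0.06, 2.06], [-2.6, 2.6]. Speed limits (rad/s): [2.22, 2.22, 2.79, 2.79, 3.14, 3.14, 3.14].

INTERFACE

Orientations are given as a unit quaternion [x, y, z, w].
In Python, from workcell import * gives the robot as it stands.
- The arm moves only by the tool apply_moves, never from a script. Its argument "rows" is a list of rows, each an object of numbers: "x", "y", "z": the shift along the tool's x, y, z in mm; "ax", "ay", "az": the turn, a rotation vector about the tool's x, y, z in degrees; "gripper": the closure, from 0 (fully open) to 1 (shut). A call has 1 to 5 rows; each row shifts and turns the commanded pose from where the row before left it, along the tool's axes as they then stand; what a row does not reach is not made up. A row lasts 1/12 s, in which the tool goes at most 41.7 mm and 7.16 degrees, less where a joint would pass 70% of its speed; a pose out of reach is approached as far as the arm can. A call with a gripper value outside its range is refused whole. The fingers move at their own pace and stop on an object; "newtons" is the grip in N (left out, the last holds). Time passes only in rows, so rows that do not move let the fingers close. It gives the time, the measured TCP pose, the force, the opening and the grip force at its end, in the units of the state.
- get_obs(): the state, without advancing time (a new reading comes with each control period).
- camera(name): name is "scene" or "top" or "wrist"; returns a dict with "color" (420x560x3 uint8, red, green, blue), "fov_y" (degrees; the focal length in pixels is half the picture's height over the tangent of half this angle, whatever the lens; pixels are square), "cx", "cy" (the principal point, pixels), "k1" (the pictures are not rectified: a ray, as slopes to the right and down, at radius r is drawn at 1 + k1 r^2 times it, then the intrinsics apply), "rvec" (rotation vector, rad) and "tvec" (3), from world to camera coordinates, as OpenCV has them. Camera axes: x right, y down, z forward; pixel columns grow to the right and rows downward; lengths in m; the calibration is good to about 2 mm. A picture is of the moment at which its call begins. There is no depth.
- hand_in(): hands the job in; it is judged then, once.
The state is a dict: "clock": time; "joint_pos": joint angles; "joint_velocities": joint speeds; "tau": joint torques, N m; "position": TCP position; "ee_rot": TCP orientation; "ft_force": force on the tool from outside, world axes, zero at the start; "torque": the same for the moment, N m; "grip_width": opening from 0.0 (shut) to 1.0 (fully open); "grasp_force": force on a finger pad.
Only numpy, scipy, OpenCV 4.12 (cv2) and the standard library are available. Lean on these libraries where they do the work, as an engineer would, in place of code of your own. Each camera call takes 0.05 s, during which the arm holds its last target. There are 200 camera calls.

## Working session

There is one attempt and no reset: what is moved stays moved. The work goes in short steps, Python scripts to look and compute and a tool call to move; the robot and the scene stay as the last step left them, time stands still between calls to the robot, and variables do not carry over. Pictures are saved under pics/ and viewed, at most 10 in all, crops included, and the job is handed in when it is done.

Besides the shell and the picture viewer there is one more tool, called after "Request:" in YAML: its name, and indented under it one key for each argument. apply_moves: Moves the arm, as the interface text tells. Its arguments: {"type":"object","properties":{"rows":{"type":"array","items":{"type":"object","properties":{"x":{"type":"number"},"y":{"type":"number"},"z":{"type":"number"},"ax":{"type":"number"},"ay":{"type":"number"},"az":{"type":"number"},"gripper":{"type":"number"}}}},"newtons":{"type":"number"}},"required":["rows"]}

```bash
mkdir -p pics; ls
python3 - <<'E'
from workcell import *
import cv2
for n in ["scene","top"]:
    c=camera(n); cv2.imwrite(f"pics/{n}0.png",c["color"][:,:,::-1]); print(n,{k:v for k,v in c.items() if k!="color"})
print(get_obs())
try: print("tips",tcp_to_tips)
except Exception as e: print(e)
E
```

```text
pics
scene {'fov_y': 49.79204447133879, 'cx': 276.3536213386399, 'cy': 210.50369631556856, 'k1': -0.08724944487672587, 'rvec': array([ 2.07311981,  1.359239  , -0.53767859]), 'tvec': array([-0.1622451 , -0.26005042,  1.25849132])}
top {'fov_y': 52.981947214783396, 'cx': 274.5215080778793, 'cy': 211.99252668800926, 'k1': -0.09871344815302678, 'rvec': array([ 2.17622   , -2.16086538,  0.09897006]), 'tvec': array([-0.01484864,  0.47053309,  1.04720992])}
{'clock': 0.1, 'joint_pos': array([-1.35960071,  0.3327972 , -0.06465755,  1.460846  ,  0.02160033,
        1.34991271, -0.08850888]), 'joint_velocities': array([ 0.00069477, -0.00079209, -0.00109777, -0.00172237,  0.00059063,
       -0.00185639, -0.00189779]), 'tau': array([ 1.16308151e-03, -6.26744771e+01,  4.88166756e-02, -3.92423880e+01,
        1.62072130e-02,  6.96324336e-03, -3.81385121e-06]), 'position': array([0.14474763, 0.60767802, 0.24160796]), 'ee_rot': array([ 1.16646606e-01,  9.93173282e-01, -6.32964753e-04, -3.81215957e-05]), 'ft_force': array([ 0.0191774 ,  0.1665512 , -0.25298267]), 'torque': array([-0.03008402,  0.016479  ,  0.04884499]), 'grasp_force': 0.0, 'grip_width': 1.001231876186177}
tips 0.011
```

View pics/top0.png

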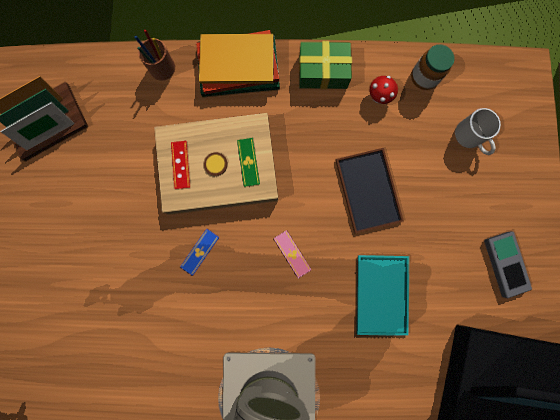

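View pics/scene0.png

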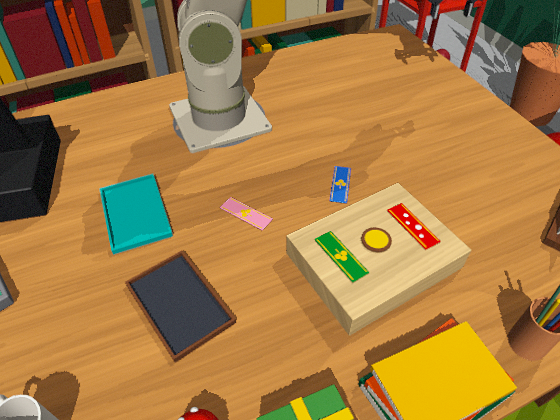

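```bash
cat > h.py <<'E'
from workcell import *
import cv2, numpy as np
def cal(c):
    h=c["color"].shape[0]; f=h/2/np.tan(np.radians(c["fov_y"]/2))
    return np.array([[f,0,c["cx"]],[0,f,c["cy"]],[0,0,1]]),np.array([c["k1"],0,0,0,0]),c["rvec"],c["tvec"]
def px2w(c,uv,z):
    K,D,r,t=cal(c); R=cv2.Rodrigues(r)[0]
    n=cv2.undistortPoints(np.array(uv,float).reshape(-1,1,2),K,D).reshape(-1,2)
    d=np.c_[n,np.ones(len(n))]@R; o=-R.T@t
    return o+d*((z-o[2])/d[:,2])[:,None]
def proj(c,P):
    K,D,r,t=cal(c); return cv2.projectPoints(np.array(P,float).reshape(-1,1,3),r,t,K,D)[0].reshape(-1,2)
def crop(c,x0,y0,x1,y1,s,name):
    cv2.imwrite("pics/"+name,cv2.resize(c["color"][y0:y1,x0:x1,::-1],None,fx=s,fy=s,interpolation=cv2.INTER_CUBIC))
E
python3 - <<'E'
from h import *
c=camera("top"); crop(c,150,105,410,245,3,"topc.png")
print(proj(c,[[0.145,0.608,.24],[0,0,0]]))
np.set_printoptions(precision=4,suppress=True)
# green blobs -> min area rect
for n,box in (("top",(225,125,265,200)),("scene",(305,220,375,290))):
    c=camera(n); im=c["color"].astype(int); x0,y0,x1,y1=box
    sub=im[y0:y1,x0:x1]; m=(sub[...,1]-sub[...,0]>25)
    m=cv2.morphologyEx(m.astype(np.uint8),cv2.MORPH_CLOSE,np.ones((7,7)))
    yx=np.argwhere(m); uv=yx[:,::-1]+[x0,y0]
    w=px2w(c,uv,.063)[:,:2]
    print(n,len(uv),w.mean(0),cv2.minAreaRect((w*1000).astype(np.float32)))
E
```

```text
[[-21.2753141  353.81531124]
 [268.66611464 397.54190031]]
top 762 [0.5914 0.055 ] ((591.9423217773438, 55.15573501586914), (119.69625854492188, 39.75719451904297), 9.3023099899292)
scene 1064 [0.5968 0.0546] ((594.7511596679688, 54.53068923950195), (119.9034423828125, 39.666141510009766), 9.225787162780762)
```

View pics/topc.png

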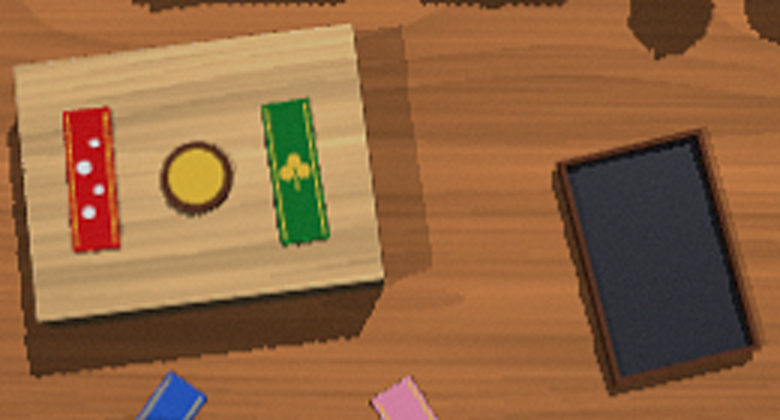

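The crop shows the green bookmark with a gold clover at (295,170), the riser-top corners at (13,66), (352,24), (383,280) and (37,323), and the dark tray's rim corners at (556,163), (705,130), (760,347) and (613,393).

These could be mistaken for the target (pixels in the full top view): green with clover (248,162), red (180,165), blue (199,252), pink (292,254) and the gift box (325,65). I choose the green one on the riser. For trays, it's dark (369,191) versus teal (383,295), and I choose the dark one.

Run:
```python
from h import *
np.set_printoptions(precision=4,suppress=True)
c=camera("top")
f=lambda p:(np.array(p)+.5)/3-.5+[150,105]
for n,p,z in(("riser",[(13,66),(352,24),(383,280),(37,323)],.06),("tray",[(556,163),(705,130),(760,347),(613,393)],.014),("floor",[(567,168),(698,135),(752,343),(621,378)],.014),("red",[(64,111),(110,107),(120,247),(75,251)],.063)):
    w=px2w(c,f(p),z)[:,:2]; print(n,w.tolist(),"mean",w.mean(0),cv2.minAreaRect((w*1000).astype(np.float32)))
s=camera("scene")
for n,p,z in(("riser",[(470,250),(350,319),(287,236),(399,184)],.06),("tray",[(126,284),(185,252),(236,318),(178,358)],.014)):
    w=px2w(s,p,z)[:,:2]; print("s",n,w.tolist(),w.mean(0),cv2.minAreaRect((w*1000).astype(np.float32)))
```

```text
riser [[0.6824282603791707, 0.2956147816090363], [0.7187167027849986, 0.009076626632388021], [0.5016236683721081, -0.018419358164376603], [0.46426484468176976, 0.26643536598959244]] mean [0.5918 0.1382] ((591.3958129882812, 138.51791381835938), (220.10081481933594, 288.8268737792969), 7.218380928039551)
tray [[0.6109956347470527, -0.16768216464596833], [0.6418943337862357, -0.2987708174881633], [0.4521601999271023, -0.34250386216439715], [0.41212797936532186, -0.21487880690199002]] mean [ 0.5293 -0.256 ] ((527.111572265625, -256.8009948730469), (204.3914031982422, 134.68081665039062), 13.350831985473633)
floor [[0.6066685017646977, -0.17720079536798136], [0.6373354253875472, -0.29246938280244605], [0.45556461073086135, -0.3355920753566287], [0.4249459807341673, -0.22185597603346618]] mean [ 0.5311 -0.2568] ((531.1407470703125, -257.1627197265625), (189.40272521972656, 119.25660705566406), 13.805902481079102)
red [[0.6423504236915223, 0.24944460222502005], [0.6457028897727762, 0.21063232685103636], [0.5273588242417171, 0.19844262924499423], [0.5238781018064425, 0.23585808163060454]] mean [0.5848 0.2236] ((584.8546142578125, 223.94363403320312), (119.61204528808594, 38.951499938964844), 5.880851745605469)
s riser [[0.6855763834870173, 0.29223169913701946], [0.7197053934555127, 0.005255215243532674], [0.5093280105339579, -0.01868244344519346], [0.4750427417833776, 0.26667568542803405]] [0.5974 0.1364] ((597.3436889648438, 136.22085571289062), (212.07838439941406, 288.99871826171875), 6.782116889953613)
s tray [[0.4594149335192247, -0.3411064539767013], [0.42980653275125735, -0.21246700068928148], [0.6141548476855816, -0.16759551266767891], [0.647703542748383, -0.2868536029456289]] [ 0.5378 -0.252 ] ((535.8740844726562, -251.11331176757812), (195.94496154785156, 131.85086059570312), 15.711919784545898)
```

Request:
apply_moves:
  rows:
    - {"az": -5.7,"gripper": 1}
    - {"az": -5.7,"gripper": 1}
    - {"az": -5.7,"gripper": 1}
    - {"az": -5.6,"gripper": 1}
    - {"x": -18,"y": -31,"gripper": 1}
  newtons: 40

```text
invalid input at $.rows[0]: expected keys x, y, z, ax, ay, az, gripper
```

Request:
apply_moves:
  rows:
    - {"x": -18,"y": -31,"gripper": 1}
    - {"x": -18,"y": -31,"gripper": 1}
    - {"x": -18,"y": -31,"gripper": 1}
    - {"x": -18,"y": -31,"gripper": 1}
    - {"x": -18,"y": -31,"gripper": 1}

```text
invalid input at $.rows[0]: expected keys x, y, z, ax, ay, az, gripper
```

Request:
apply_moves:
  rows:
    - {"x": -18,"y": -31,"gripper": 1}
    - {"x": -18,"y": -31,"gripper": 1}
    - {"x": -18,"y": -31,"gripper": 1}
    - {"x": -18,"y": -31,"gripper": 1}
    - {"x": -18,"y": -31,"gripper": 1}

```text
invalid input at $.rows[0]: expected keys x, y, z, ax, ay, az, gripper
```

All keys are needed.

Request:
apply_moves:
  rows:
    - {"x": 0,"y": 0,"z": 0,"ax": 0,"ay": 0,"az": -5.7,"gripper": 1}
    - {"x": 0,"y": 0,"z": 0,"ax": 0,"ay": 0,"az": -5.7,"gripper": 1}
    - {"x": 0,"y": 0,"z": 0,"ax": 0,"ay": 0,"az": -5.7,"gripper": 1}
    - {"x": 0,"y": 0,"z": 0,"ax": 0,"ay": 0,"az": -5.6,"gripper": 1}
    - {"x": -18,"y": -31,"z": 0,"ax": 0,"ay": 0,"az": 0,"gripper": 1}
  newtons: 40

```text
clock: 0.77
position: [0.1618, 0.5833, 0.2415]
ee_rot: [-0.088, 0.996, 0.001, -0.002]
ft_force: [-0.6, -0.0, 0.2]
grip_width: 0.299
grasp_force: 0.0
```

Request:
apply_moves:
  rows:
    - {"x": -18,"y": -31,"z": 0,"ax": 0,"ay": 0,"az": 0,"gripper": 1}
    - {"x": -18,"y": -31,"z": 0,"ax": 0,"ay": 0,"az": 0,"gripper": 1}
    - {"x": -18,"y": -31,"z": 0,"ax": 0,"ay": 0,"az": 0,"gripper": 1}
    - {"x": -18,"y": -31,"z": 0,"ax": 0,"ay": 0,"az": 0,"gripper": 1}
    - {"x": -18,"y": -31,"z": 0,"ax": 0,"ay": 0,"az": 0,"gripper": 1}

```text
clock: 1.18
position: [0.2823, 0.4404, 0.2424]
ee_rot: [-0.081, 0.997, 0.0, 0.0]
ft_force: [0.7, 1.0, 1.1]
grip_width: 0.004
grasp_force: 0.0
```

Request:
apply_moves:
  rows:
    - {"x": -18,"y": -31,"z": 0,"ax": 0,"ay": 0,"az": 0,"gripper": 1}
    - {"x": -18,"y": -31,"z": 0,"ax": 0,"ay": 0,"az": 0,"gripper": 1}
    - {"x": -18,"y": -31,"z": 0,"ax": 0,"ay": 0,"az": 0,"gripper": 1}
    - {"x": -18,"y": -31,"z": 0,"ax": 0,"ay": 0,"az": 0,"gripper": 1}
    - {"x": -18,"y": -31,"z": 0,"ax": 0,"ay": 0,"az": 0,"gripper": 1}

```text
clock: 1.6
position: [0.3962, 0.302, 0.2426]
ee_rot: [-0.081, 0.997, 0.0, 0.0]
ft_force: [1.0, 0.9, 0.1]
grip_width: 0.003
grasp_force: 0.0
```

Request:
apply_moves:
  rows:
    - {"x": -19,"y": -34,"z": 10,"ax": 0,"ay": 0,"az": 0,"gripper": 1}
    - {"x": -19,"y": -34,"z": 10,"ax": 0,"ay": 0,"az": 0,"gripper": 1}
    - {"x": -19,"y": -34,"z": 10,"ax": 0,"ay": 0,"az": 0,"gripper": 1}
    - {"x": -19,"y": -34,"z": 10,"ax": 0,"ay": 0,"az": 0,"gripper": 1}
    - {"x": -19,"y": -34,"z": 10,"ax": 0,"ay": 0,"az": 0,"gripper": 1}

```text
clock: 2.02
position: [0.5175, 0.1495, 0.1922]
ee_rot: [-0.081, 0.997, 0.0, 0.0]
ft_force: [0.1, 1.5, 0.7]
grip_width: -0.004
grasp_force: 0.0
```

Request:
apply_moves:
  rows:
    - {"x": -20,"y": -35,"z": 20,"ax": 0,"ay": 0,"az": 0,"gripper": 1}
    - {"x": -20,"y": -35,"z": 20,"ax": 0,"ay": 0,"az": 0,"gripper": 1}
    - {"x": -20,"y": -35,"z": 20,"ax": 0,"ay": 0,"az": 0,"gripper": 1}
    - {"x": 0,"y": 0,"z": 20,"ax": 0,"ay": 0,"az": 0,"gripper": 1}
    - {"x": 0,"y": 0,"z": 0,"ax": 0,"ay": 0,"az": 0,"gripper": 1}

```text
clock: 2.43
position: [0.5858, 0.0612, 0.1128]
ee_rot: [-0.079, 0.997, -0.001, -0.003]
ft_force: [-0.7, 1.4, -0.5]
grip_width: 0.0
grasp_force: 0.0
```

Run:
```python
from h import *
o=get_obs(); print(o["position"],o["ft_force"],o["ee_rot"])
c=camera("scene"); crop(c,250,130,500,330,3,"s1.png"); print(proj(c,[o["position"]-[0,0,.011]]))
```

```text
[0.58579389 0.06121569 0.11275482] [-0.65766727  1.38348254 -0.4742652 ] [-0.07912895  0.99685999 -0.00104293 -0.00277166]
[[343.44839163 237.6318792 ]]
```

View pics/s1.png

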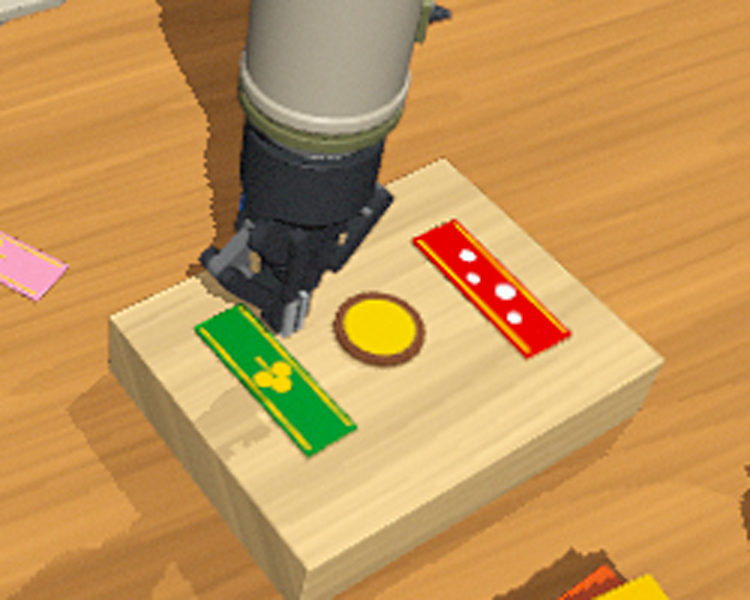

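Request:
apply_moves:
  rows:
    - {"x": 0,"y": 0,"z": 10,"ax": 0,"ay": 0,"az": 0,"gripper": 1}
    - {"x": 0,"y": 0,"z": 10,"ax": 0,"ay": 0,"az": 0,"gripper": 1}
    - {"x": 0,"y": 0,"z": 0,"ax": 0,"ay": 0,"az": 0,"gripper": 1}
    - {"x": 0,"y": 0,"z": 0,"ax": 0,"ay": 0,"az": 0,"gripper": 1}
    - {"x": 0,"y": 0,"z": 0,"ax": 0,"ay": 0,"az": 0,"gripper": 1}

```text
clock: 2.9
position: [0.5872, 0.0647, 0.0973]
ee_rot: [-0.082, 0.997, 0.0, 0.0]
ft_force: [0.5, 0.0, -0.5]
grip_width: 0.0
grasp_force: 0.0
```

Request:
apply_moves:
  rows:
    - {"x": -4,"y": -10.5,"z": 8,"ax": 0,"ay": 0,"az": 0,"gripper": 1}
    - {"x": 0,"y": 0,"z": 6,"ax": 0,"ay": 0,"az": 0,"gripper": 1}
    - {"x": 0,"y": 0,"z": 4,"ax": 0,"ay": 0,"az": 0,"gripper": 1}
    - {"x": 0,"y": 0,"z": 0,"ax": 0,"ay": 0,"az": 0,"gripper": 1}
    - {"x": 0,"y": 0,"z": 0,"ax": 0,"ay": 0,"az": 0,"gripper": 1}

```text
clock: 3.32
position: [0.5924, 0.0545, 0.0783]
ee_rot: [-0.081, 0.997, 0.0, -0.0]
ft_force: [0.8, -0.5, -0.1]
grip_width: 0.003
grasp_force: 0.0
```

Request:
apply_moves:
  rows:
    - {"x": 0,"y": 0,"z": 1,"ax": 0,"ay": 0,"az": 0,"gripper": 1}
    - {"x": 0,"y": 0,"z": 1,"ax": 0,"ay": 0,"az": 0,"gripper": 1}
    - {"x": 0,"y": 0,"z": 1,"ax": 0,"ay": 0,"az": 0,"gripper": 1}
    - {"x": 0,"y": 0,"z": 0,"ax": 0,"ay": 0,"az": 0,"gripper": 1}
    - {"x": 0,"y": 0,"z": 0,"ax": 0,"ay": 0,"az": 0,"gripper": 1}

```text
clock: 3.73
position: [0.5927, 0.0545, 0.0758]
ee_rot: [-0.081, 0.997, 0.0, 0.0]
ft_force: [-0.4, 0.4, -0.1]
grip_width: 0.0
grasp_force: 0.0
```

Request:
apply_moves:
  rows:
    - {"x": 0,"y": 0,"z": 1,"ax": 0,"ay": 0,"az": 0,"gripper": 1}
    - {"x": 0,"y": 0,"z": 0.5,"ax": 0,"ay": 0,"az": 0,"gripper": 1}
    - {"x": 0,"y": 0,"z": 0.5,"ax": 0,"ay": 0,"az": 0,"gripper": 1}
    - {"x": 0,"y": 0,"z": 0,"ax": 0,"ay": 0,"az": 0,"gripper": 1}
    - {"x": 0,"y": 0,"z": 0,"ax": 0,"ay": 0,"az": 0,"gripper": 1}

```text
clock: 4.15
position: [0.5928, 0.0545, 0.0742]
ee_rot: [-0.081, 0.997, 0.0, 0.0]
ft_force: [-2.6, 0.9, 6.2]
grip_width: -0.001
grasp_force: 2.6
```

Request:
apply_moves:
  rows:
    - {"x": 0,"y": 0,"z": 0.4,"ax": 0,"ay": 0,"az": 0,"gripper": 1}
    - {"x": 0,"y": 0,"z": 0,"ax": 0,"ay": 0,"az": 0,"gripper": 1}
    - {"x": 0,"y": 0,"z": 0,"ax": 0,"ay": 0,"az": 0,"gripper": 1}

```text
clock: 4.4
position: [0.5928, 0.0545, 0.0742]
ee_rot: [-0.081, 0.997, 0.0, 0.0]
ft_force: [-4.2, -0.6, 9.6]
grip_width: -0.001
grasp_force: 4.6
```

Request:
apply_moves:
  rows:
    - {"x": 3,"y": 0.1,"z": 0,"ax": 0,"ay": 0,"az": 0,"gripper": 1}
    - {"x": 4,"y": 0.2,"z": 0,"ax": 0,"ay": 0,"az": 0,"gripper": 1}
    - {"x": 4,"y": 0.2,"z": 0,"ax": 0,"ay": 0,"az": 0,"gripper": 1}
    - {"x": 4,"y": 0.1,"z": 0,"ax": 0,"ay": 0,"az": 0,"gripper": 1}
    - {"x": 4,"y": 0.1,"z": 0,"ax": 0,"ay": 0,"az": 0,"gripper": 1}

```text
clock: 4.82
position: [0.5747, 0.0522, 0.0742]
ee_rot: [-0.081, 0.997, 0.0, 0.001]
ft_force: [2.5, -0.2, 5.1]
grip_width: 0.001
grasp_force: 2.7
```

Request:
apply_moves:
  rows:
    - {"x": 4,"y": 0.2,"z": 0.4,"ax": 0,"ay": 0,"az": 0,"gripper": 1}
    - {"x": 4,"y": 0.2,"z": 0,"ax": 0,"ay": 0,"az": 0,"gripper": 1}
    - {"x": 4,"y": 0.1,"z": 0,"ax": 0,"ay": 0,"az": 0,"gripper": 1}
    - {"x": 4,"y": 0.1,"z": 0,"ax": 0,"ay": 0,"az": 0,"gripper": 1}
    - {"x": 4,"y": 0.1,"z": 0,"ax": 0,"ay": 0,"az": 0,"gripper": 1}

```text
clock: 5.23
position: [0.5553, 0.0497, 0.0742]
ee_rot: [-0.081, 0.997, 0.0, 0.002]
ft_force: [3.7, 0.3, 5.6]
grip_width: -0.001
grasp_force: 3.5
```

```bash
cat > g.py <<'E'
from h import *
np.set_printoptions(precision=4,suppress=True)
def green(n,box,z,nm=None):
    c=camera(n); im=c["color"].astype(int); x0,y0,x1,y1=box
    sub=im[y0:y1,x0:x1]; m=(sub[...,1]-sub[...,0]>25)&(sub[...,1]-sub[...,2]>25)
    m=cv2.morphologyEx(m.astype(np.uint8),cv2.MORPH_CLOSE,np.ones((7,7)))
    uv=np.argwhere(m)[:,::-1]+[x0,y0]; w=px2w(c,uv,z)[:,:2]
    print(n,len(uv),w.mean(0),cv2.minAreaRect((w*1000).astype(np.float32)))
    if nm: crop(c,*box,4,nm)
E
python3 - <<'E'
from g import *
green("scene",(300,190,375,290),.063,"s2.png")
E
```

```text
scene 604 [0.5788 0.0509] ((558.4569702148438, 49.799217224121094), (118.67084503173828, 39.780921936035156), 9.338362693786621)
```

View pics/s2.png

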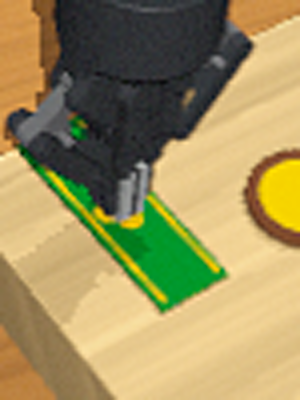

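The bookmark follows the fingertips one-to-one, with no rotation. The tips are on the clover at crop (120,215), so I'll continue about 42 mm.

Request:
apply_moves:
  rows:
    - {"x": 4,"y": 0.2,"z": 0.4,"ax": 0,"ay": 0,"az": 0,"gripper": 1}
    - {"x": 4,"y": 0.2,"z": 0,"ax": 0,"ay": 0,"az": 0,"gripper": 1}
    - {"x": 4,"y": 0.1,"z": 0,"ax": 0,"ay": 0,"az": 0,"gripper": 1}
    - {"x": 4,"y": 0.1,"z": 0,"ax": 0,"ay": 0,"az": 0,"gripper": 1}
    - {"x": 4,"y": 0.1,"z": 0,"ax": 0,"ay": 0,"az": 0,"gripper": 1}

```text
clock: 5.7
position: [0.536, 0.0473, 0.0741]
ee_rot: [-0.081, 0.997, 0.0, 0.003]
ft_force: [4.6, 0.8, 8.9]
grip_width: -0.001
grasp_force: 4.4
```

Request:
apply_moves:
  rows:
    - {"x": 4,"y": 0.2,"z": 0.3,"ax": 0,"ay": 0,"az": 0,"gripper": 1}
    - {"x": 4,"y": 0.2,"z": 0,"ax": 0,"ay": 0,"az": 0,"gripper": 1}
    - {"x": 4,"y": 0.1,"z": 0,"ax": 0,"ay": 0,"az": 0,"gripper": 1}
    - {"x": 4,"y": 0.1,"z": 0,"ax": 0,"ay": 0,"az": 0,"gripper": 1}
    - {"x": 4,"y": 0.1,"z": 0,"ax": 0,"ay": 0,"az": 0,"gripper": 1}

```text
clock: 6.12
position: [0.5167, 0.0448, 0.0741]
ee_rot: [-0.081, 0.997, 0.0, 0.003]
ft_force: [5.6, 0.7, 10.0]
grip_width: -0.0
grasp_force: 5.2
```

Request:
apply_moves:
  rows:
    - {"x": 2,"y": 0,"z": 0,"ax": 0,"ay": 0,"az": 0,"gripper": 1}
    - {"x": 0,"y": 0,"z": 0,"ax": 0,"ay": 0,"az": 0,"gripper": 1}
    - {"x": 0,"y": 0,"z": -2,"ax": 0,"ay": 0,"az": 0,"gripper": 1}
    - {"x": 0,"y": 0,"z": -3,"ax": 0,"ay": 0,"az": 0,"gripper": 1}
    - {"x": 0,"y": 0,"z": -10,"ax": 0,"ay": 0,"az": 0,"gripper": 1}

```text
clock: 6.53
position: [0.5108, 0.0439, 0.0862]
ee_rot: [-0.081, 0.997, -0.0, -0.002]
ft_force: [-0.1, 0.2, -0.7]
grip_width: 0.003
grasp_force: 0.0
```

Request:
apply_moves:
  rows:
    - {"x": 0,"y": 0,"z": -30,"ax": 0,"ay": 0,"az": 0,"gripper": 1}
    - {"x": 25,"y": 0,"z": -30,"ax": 0,"ay": 0,"az": 0,"gripper": 0.2}
    - {"x": 30,"y": 0,"z": 0,"ax": 0,"ay": 0,"az": 0,"gripper": 0.2}
    - {"x": 0,"y": 0,"z": 0,"ax": 0,"ay": 0,"az": 0,"gripper": 0.2}
    - {"x": 0,"y": 0,"z": 0,"ax": 0,"ay": 0,"az": 0,"gripper": 0.2}

```text
clock: 6.95
position: [0.4571, 0.0351, 0.1479]
ee_rot: [-0.081, 0.997, 0.001, 0.0]
ft_force: [0.4, -0.1, -0.3]
grip_width: 0.563
grasp_force: 0.0
```

Run:
```python
from g import *
print(get_obs()["position"],get_obs()["grip_width"])
green("scene",(280,180,375,290),.063,"s3.png")
green("top",(220,140,290,225),.063,"t3.png")
```

```text
[0.4571 0.0351 0.1479] 0.562884358746778
scene 933 [0.5192 0.0447] ((517.3043823242188, 44.40373229980469), (120.68195343017578, 40.74208068847656), 9.190043449401855)Traceback (most recent call last):
  File "<stdin>", line 4, in <module>
  File "g.py", line 7, in green
    uv=np.argwhere(m)[:,::-1]+[x0,y0]; w=px2w(c,uv,z)[:,:2]
                                         ~~~~^^^^^^^^
  File "h.py", line 8, in px2w
    n=cv2.undistortPoints(np.array(uv,float).reshape(-1,1,2),K,D).reshape(-1,2)
      ~~~~~~~~~~~~~~~~~~~^^^^^^^^^^^^^^^^^^^^^^^^^^^^^^^^^^^^^^^^
cv2.error: OpenCV(4.12.0) /io/opencv/modules/calib3d/src/undistort.dispatch.cpp:347: error: (-215:Assertion failed) CV_IS_MAT(_src) && CV_IS_MAT(_dst) && (_src->rows == 1 || _src->cols == 1) && (_dst->rows == 1 || _dst->cols == 1) && _src->cols + _src->rows - 1 == _dst->rows + _dst->cols - 1 && (CV_MAT_TYPE(_src->type) == CV_32FC2 || CV_MAT_TYPE(_src->type) == CV_64FC2) && (CV_MAT_TYPE(_dst->type) == CV_32FC2 || CV_MAT_TYPE(_dst->type) == CV_64FC2) in function 'cvUndistortPointsInternal'
```

View pics/s3.png

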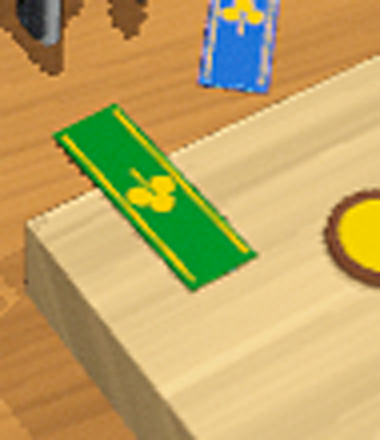

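The crop shows the bookmark level, with about a third past the front edge and the clover up. I'll grasp the middle of the overhang.

Request:
apply_moves:
  rows:
    - {"x": -8,"y": 0,"z": 10,"ax": 0,"ay": 0,"az": 0,"gripper": 0.2}
    - {"x": -9,"y": 0,"z": 15,"ax": 0,"ay": 0,"az": 0,"gripper": 0.2}
    - {"x": 0,"y": 0,"z": 15,"ax": 0,"ay": 0,"az": 0,"gripper": 0.2}
    - {"x": 0,"y": 0,"z": 0,"ax": 0,"ay": 0,"az": 0,"gripper": 0.2}
    - {"x": 0,"y": 0,"z": 0,"ax": 0,"ay": 0,"az": 0,"gripper": 0.2}

```text
clock: 7.47
position: [0.4746, 0.0377, 0.1065]
ee_rot: [-0.081, 0.997, -0.001, -0.001]
ft_force: [1.0, 0.7, 0.9]
grip_width: 0.8
grasp_force: 0.0
```

Run:
```python
from h import *
c=camera("wrist"); crop(c,0,0,560,420,1.2,"w4.png"); print(proj(c,[[.516,.0447,.063],[.4736,.0378,.063]]))
```

```text
[[277.82559503 315.19762086]
 [278.07115721 247.66595508]]
```

View pics/w4.png

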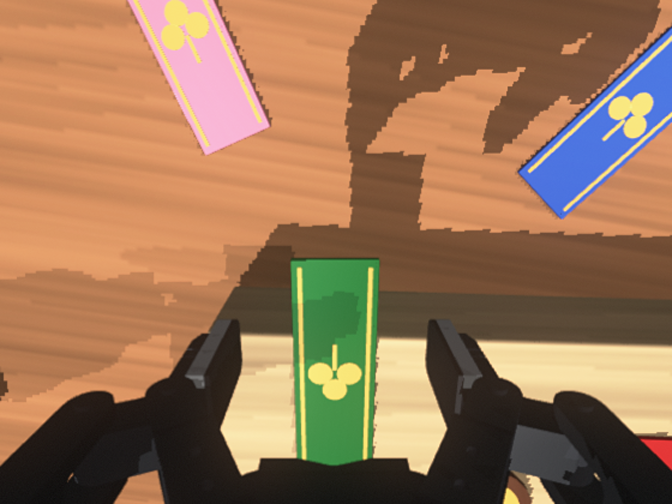

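The wrist view shows the green bookmark centred between the fingers, its end at row 260 and the riser edge at row 335, so the overhang is about 39 mm. I'll descend and pinch.

Request:
apply_moves:
  rows:
    - {"x": 0,"y": 0,"z": 14,"ax": 0,"ay": 0,"az": 0,"gripper": 0.2}
    - {"x": 0,"y": 0,"z": 14,"ax": 0,"ay": 0,"az": 0,"gripper": 0.2}
    - {"x": 0,"y": 0,"z": 14,"ax": 0,"ay": 0,"az": 0,"gripper": 0.2}
    - {"x": 0,"y": 0,"z": 14,"ax": 0,"ay": 0,"az": 0,"gripper": 0.2}
    - {"x": 0,"y": 0,"z": 0,"ax": 0,"ay": 0,"az": 0,"gripper": 0.2}

```text
clock: 7.93
position: [0.474, 0.0379, 0.0501]
ee_rot: [-0.081, 0.997, -0.0, -0.001]
ft_force: [-1.3, 0.0, 0.2]
grip_width: 0.801
grasp_force: 0.0
```

Request:
apply_moves:
  rows:
    - {"x": 0,"y": 0,"z": 0,"ax": 0,"ay": 0,"az": 0,"gripper": 0.35}
    - {"x": 0,"y": 0,"z": 0,"ax": 0,"ay": 0,"az": 0,"gripper": 0.45}
    - {"x": 0,"y": 0,"z": 0,"ax": 0,"ay": 0,"az": 0,"gripper": 1}
    - {"x": 0,"y": 0,"z": 0,"ax": 0,"ay": 0,"az": 0,"gripper": 1}
    - {"x": 0,"y": 0,"z": 0,"ax": 0,"ay": 0,"az": 0,"gripper": 1}
  newtons: 50

```text
clock: 8.35
position: [0.4757, 0.0382, 0.0523]
ee_rot: [-0.081, 0.997, 0.0, 0.001]
ft_force: [-0.4, -0.8, 5.0]
grip_width: 0.45
grasp_force: 49.7
```

Request:
apply_moves:
  rows:
    - {"x": 0,"y": 0,"z": -5,"ax": 0,"ay": 0,"az": 0,"gripper": 1}
    - {"x": 0,"y": 0,"z": -10,"ax": 0,"ay": 0,"az": 0,"gripper": 1}
    - {"x": 0,"y": 0,"z": -15,"ax": 0,"ay": 0,"az": 0,"gripper": 1}
    - {"x": 0,"y": 0,"z": -15,"ax": 0,"ay": 0,"az": 0,"gripper": 1}
    - {"x": 0,"y": 0,"z": 0,"ax": 0,"ay": 0,"az": 0,"gripper": 1}

```text
clock: 8.77
position: [0.4764, 0.0381, 0.0994]
ee_rot: [-0.081, 0.997, 0.0, 0.002]
ft_force: [1.3, 0.8, -0.0]
grip_width: 0.45
grasp_force: 50.1
```

Run:
```python
from h import *
c=camera("scene"); crop(c,260,130,420,290,3,"s5.png")
```

```text
(no output)
```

View pics/s5.png

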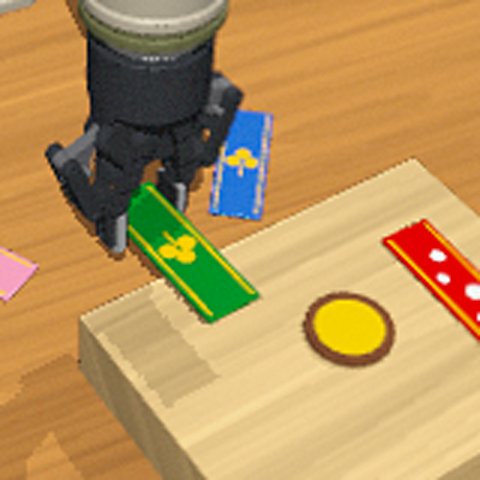

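Lifted level and clover up. The tips reach about 15 mm below the plate though, too deep to lay it on the tray floor. I'll set it back on the riser edge and re-pinch with just the fingertips.

Request:
apply_moves:
  rows:
    - {"x": 0,"y": 0,"z": 18,"ax": 0,"ay": 0,"az": 0,"gripper": 1}
    - {"x": 0,"y": 0,"z": 16,"ax": 0,"ay": 0,"az": 0,"gripper": 1}
    - {"x": 0,"y": 0,"z": 8,"ax": 0,"ay": 0,"az": 0,"gripper": 1}
    - {"x": 0,"y": 0,"z": 3,"ax": 0,"ay": 0,"az": 0,"gripper": 1}
    - {"x": 0,"y": 0,"z": 0,"ax": 0,"ay": 0,"az": 0,"gripper": 1}

```text
clock: 9.23
position: [0.4739, 0.0378, 0.0508]
ee_rot: [-0.081, 0.997, -0.0, -0.001]
ft_force: [-5.7, -0.4, 8.8]
grip_width: 0.446
grasp_force: 51.1
```

Request:
apply_moves:
  rows:
    - {"x": 0,"y": 0,"z": 0.5,"ax": 0,"ay": 0,"az": 0,"gripper": 1}
    - {"x": 0,"y": 0,"z": 0,"ax": 0,"ay": 0,"az": 0,"gripper": 1}
    - {"x": 0,"y": 0,"z": 0,"ax": 0,"ay": 0,"az": 0,"gripper": 1}

```text
clock: 9.48
position: [0.4743, 0.0378, 0.051]
ee_rot: [-0.081, 0.997, 0.0, -0.001]
ft_force: [-4.3, 0.6, 8.6]
grip_width: 0.448
grasp_force: 51.1
```

Request:
apply_moves:
  rows:
    - {"x": 0,"y": 0,"z": -0.5,"ax": 0,"ay": 0,"az": 0,"gripper": 0.4}
    - {"x": 0,"y": 0,"z": 0,"ax": 0,"ay": 0,"az": 0,"gripper": 0.4}
    - {"x": 0,"y": 0,"z": 0,"ax": 0,"ay": 0,"az": 0,"gripper": 0.35}
    - {"x": 0,"y": 0,"z": 0,"ax": 0,"ay": 0,"az": 0,"gripper": 0.35}
    - {"x": 0,"y": 0,"z": 0,"ax": 0,"ay": 0,"az": 0,"gripper": 0.35}

```text
clock: 9.9
position: [0.4748, 0.038, 0.0512]
ee_rot: [-0.081, 0.997, 0.0, -0.0]
ft_force: [-0.1, 0.1, -0.1]
grip_width: 0.651
grasp_force: 0.0
```

Run:
```python
from g import *
o=get_obs(); print(o["position"],o["grip_width"],o["ft_force"])
green("scene",(280,180,375,290),.063)
```

```text
[0.4748 0.038  0.0512] 0.6509682289358633 [-0.1245  0.0638 -0.1021]
scene 887 [0.52   0.0452] ((515.9312133789062, 44.270301818847656), (119.76103210449219, 40.48137664794922), 10.093542098999023)
```

Request:
apply_moves:
  rows:
    - {"x": 0,"y": 0,"z": -6,"ax": 0,"ay": 0,"az": 0,"gripper": 0.35}
    - {"x": 0,"y": 0,"z": -4.5,"ax": 0,"ay": 0,"az": 0,"gripper": 0.35}
    - {"x": 0,"y": 0,"z": 0,"ax": 0,"ay": 0,"az": 0,"gripper": 0.35}
    - {"x": 0,"y": 0,"z": 0,"ax": 0,"ay": 0,"az": 0,"gripper": 0.45}
    - {"x": 0,"y": 0,"z": 0,"ax": 0,"ay": 0,"az": 0,"gripper": 1}
  newtons: 40

```text
clock: 10.37
position: [0.4749, 0.038, 0.0619]
ee_rot: [-0.081, 0.997, 0.0, 0.0]
ft_force: [0.0, -0.7, 3.7]
grip_width: 0.451
grasp_force: 39.7
```

Request:
apply_moves:
  rows:
    - {"x": 0,"y": 0,"z": 0,"ax": 0,"ay": 0,"az": 0,"gripper": 1}
    - {"x": 0,"y": 0,"z": 0,"ax": 0,"ay": 0,"az": 0,"gripper": 1}
    - {"x": 0,"y": 0,"z": 0,"ax": 0,"ay": 0,"az": 0,"gripper": 1}

```text
clock: 10.62
position: [0.475, 0.038, 0.0618]
ee_rot: [-0.081, 0.997, 0.0, 0.0]
ft_force: [-0.8, -0.2, 3.3]
grip_width: 0.447
grasp_force: 39.7
```

Request:
apply_moves:
  rows:
    - {"x": 0,"y": 0,"z": -5,"ax": 0,"ay": 0,"az": 0,"gripper": 1}
    - {"x": 0,"y": 0,"z": -12,"ax": 0,"ay": 0,"az": 0,"gripper": 1}
    - {"x": 0,"y": 0,"z": -15,"ax": 0,"ay": 0,"az": 0,"gripper": 1}
    - {"x": 0,"y": 0,"z": -15,"ax": 0,"ay": 0,"az": -2.3,"gripper": 1}
    - {"x": 0,"y": 0,"z": 0,"ax": 0,"ay": 0,"az": -2.3,"gripper": 1}

```text
clock: 11.03
position: [0.4761, 0.0381, 0.1113]
ee_rot: [-0.122, 0.993, 0.0, 0.002]
ft_force: [0.7, 0.0, 0.5]
grip_width: 0.451
grasp_force: 40.2
```

Request:
apply_moves:
  rows:
    - {"x": 3,"y": -15,"z": 0,"ax": 0,"ay": 0,"az": 0,"gripper": 1}
    - {"x": 5,"y": -25,"z": 0,"ax": 0,"ay": 0,"az": 0,"gripper": 1}
    - {"x": 5,"y": -25,"z": 0,"ax": 0,"ay": 0,"az": 0,"gripper": 1}
    - {"x": 5,"y": -25,"z": 0,"ax": 0,"ay": 0,"az": 0,"gripper": 1}
    - {"x": 5,"y": -25,"z": 0,"ax": 0,"ay": 0,"az": 0,"gripper": 1}

```text
clock: 11.45
position: [0.4799, -0.0804, 0.1088]
ee_rot: [-0.121, 0.993, 0.0, -0.0]
ft_force: [1.1, -0.4, 0.2]
grip_width: 0.449
grasp_force: 40.2
```

Request:
apply_moves:
  rows:
    - {"x": 5,"y": -25,"z": 0,"ax": 0,"ay": 0,"az": 0,"gripper": 1}
    - {"x": 5,"y": -25,"z": 0,"ax": 0,"ay": 0,"az": 0,"gripper": 1}
    - {"x": 5,"y": -25,"z": 0,"ax": 0,"ay": 0,"az": 0,"gripper": 1}
    - {"x": 5,"y": -25,"z": 0,"ax": 0,"ay": 0,"az": 0,"gripper": 1}
    - {"x": 5,"y": -25,"z": 0,"ax": 0,"ay": 0,"az": 0,"gripper": 1}

```text
clock: 11.87
position: [0.4856, -0.2077, 0.1088]
ee_rot: [-0.121, 0.993, 0.0, -0.0]
ft_force: [0.2, 0.4, -0.6]
grip_width: 0.452
grasp_force: 40.2
```

Request:
apply_moves:
  rows:
    - {"x": 5,"y": -25,"z": 0,"ax": 0,"ay": 0,"az": 0,"gripper": 1}
    - {"x": 3,"y": -20,"z": 0,"ax": 0,"ay": 0,"az": 0,"gripper": 1}
    - {"x": 0,"y": 0,"z": 0,"ax": 0,"ay": 0,"az": 0,"gripper": 1}
    - {"x": 0,"y": 0,"z": 0,"ax": 0,"ay": 0,"az": 0,"gripper": 1}
    - {"x": 0,"y": 0,"z": 0,"ax": 0,"ay": 0,"az": 0,"gripper": 1}

```text
clock: 12.28
position: [0.4888, -0.2514, 0.1085]
ee_rot: [-0.121, 0.993, 0.0, -0.0]
ft_force: [-0.9, 0.2, -0.0]
grip_width: 0.451
grasp_force: 40.2
```

Run:
```python
from h import *
o=get_obs(); print(o["position"],o["grip_width"],o["grasp_force"])
c=camera("scene"); crop(c,90,190,290,370,3,"s6.png")
print((proj(c,[[.5325,-.2555,.005],[.5325,-.2555,.115]])-[90,190])*3)
```

```text
[ 0.48883383 -0.25139693  0.10846199] 0.45070594091511573 40.24197220802307
[[265.99010496 334.29208287]
 [232.79117769 234.98843634]]
```

View pics/s6.png

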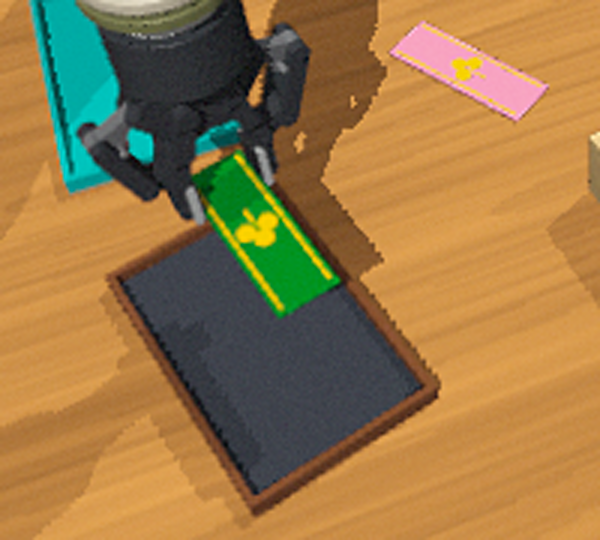

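Held level by the fingertips with the clover up. The remaining correction is about 14 mm along −y, then down.

Request:
apply_moves:
  rows:
    - {"x": -1,"y": -7,"z": 5,"ax": 0,"ay": 0,"az": 0,"gripper": 1}
    - {"x": 0,"y": -7,"z": 18,"ax": 0,"ay": 0,"az": 0,"gripper": 1}
    - {"x": 0,"y": 0,"z": 22,"ax": 0,"ay": 0,"az": 0,"gripper": 1}
    - {"x": 0,"y": 0,"z": 18,"ax": 0,"ay": 0,"az": 0,"gripper": 1}
    - {"x": 0,"y": 0,"z": 10,"ax": 0,"ay": 0,"az": 0,"gripper": 1}

```text
clock: 12.75
position: [0.4926, -0.2646, 0.0334]
ee_rot: [-0.122, 0.993, 0.001, -0.001]
ft_force: [0.6, 1.2, -0.9]
grip_width: 0.449
grasp_force: 40.2
```

Request:
apply_moves:
  rows:
    - {"x": 0,"y": 0,"z": 7,"ax": 0,"ay": 0,"az": 0,"gripper": 1}
    - {"x": 0,"y": 0,"z": 4,"ax": 0,"ay": 0,"az": 0,"gripper": 1}
    - {"x": 0,"y": 0,"z": 2,"ax": 0,"ay": 0,"az": 0,"gripper": 1}
    - {"x": 0,"y": 0,"z": 0,"ax": 0,"ay": 0,"az": 0,"gripper": 1}
    - {"x": 0,"y": 0,"z": 0,"ax": 0,"ay": 0,"az": 0,"gripper": 1}

```text
clock: 13.17
position: [0.4938, -0.2657, 0.0234]
ee_rot: [-0.121, 0.993, -0.0, 0.001]
ft_force: [1.1, -0.5, -0.4]
grip_width: 0.453
grasp_force: 40.2
```

Request:
apply_moves:
  rows:
    - {"x": 0,"y": 0,"z": 3,"ax": 0,"ay": 0,"az": 0,"gripper": 1}
    - {"x": 0,"y": 0,"z": 3,"ax": 0,"ay": 0,"az": 0,"gripper": 1}
    - {"x": 0,"y": 0,"z": 0,"ax": 0,"ay": 0,"az": 0,"gripper": 1}
    - {"x": 0,"y": 0,"z": 0,"ax": 0,"ay": 0,"az": 0,"gripper": 1}

```text
clock: 13.5
position: [0.4932, -0.2654, 0.0166]
ee_rot: [-0.121, 0.993, 0.0, -0.0]
ft_force: [0.3, 0.2, -0.1]
grip_width: 0.449
grasp_force: 40.2
```

Request:
apply_moves:
  rows:
    - {"x": 0,"y": 0,"z": 1,"ax": 0,"ay": 0,"az": 0,"gripper": 1}
    - {"x": 0,"y": 0,"z": 1,"ax": 0,"ay": 0,"az": 0,"gripper": 1}
    - {"x": 0,"y": 0,"z": 0,"ax": 0,"ay": 0,"az": 0,"gripper": 1}
    - {"x": 0,"y": 0,"z": 0,"ax": 0,"ay": 0,"az": 0,"gripper": 1}

```text
clock: 13.83
position: [0.4934, -0.2655, 0.015]
ee_rot: [-0.121, 0.993, 0.0, 0.0]
ft_force: [-0.8, 0.7, 4.2]
grip_width: 0.45
grasp_force: 42.8
```

Request:
apply_moves:
  rows:
    - {"x": 0,"y": 0,"z": -0.7,"ax": 0,"ay": 0,"az": 0,"gripper": 1}
    - {"x": 0,"y": 0,"z": 0,"ax": 0,"ay": 0,"az": 0,"gripper": 0.35}
    - {"x": 0,"y": 0,"z": 0,"ax": 0,"ay": 0,"az": 0,"gripper": 0.35}
    - {"x": 0,"y": 0,"z": 0,"ax": 0,"ay": 0,"az": 0,"gripper": 0.35}
    - {"x": 0,"y": 0,"z": 0,"ax": 0,"ay": 0,"az": 0,"gripper": 0.35}

```text
clock: 14.25
position: [0.4933, -0.2654, 0.0153]
ee_rot: [-0.121, 0.993, 0.0, -0.0]
ft_force: [0.1, -0.3, 0.2]
grip_width: 0.647
grasp_force: 0.0
```

Request:
apply_moves:
  rows:
    - {"x": 0,"y": 0,"z": -5,"ax": 0,"ay": 0,"az": 0,"gripper": 0.35}
    - {"x": 0,"y": 0,"z": -20,"ax": 0,"ay": 0,"az": 0,"gripper": 0.35}
    - {"x": 0,"y": 0,"z": -35,"ax": 0,"ay": 0,"az": 0,"gripper": 0.35}
    - {"x": 0,"y": 0,"z": -35,"ax": 0,"ay": 0,"az": 0,"gripper": 0.35}
    - {"x": 0,"y": 0,"z": -35,"ax": 0,"ay": 0,"az": 0,"gripper": 0.35}

```text
clock: 14.67
position: [0.4928, -0.2656, 0.1471]
ee_rot: [-0.121, 0.993, 0.0, -0.0]
ft_force: [1.0, -0.0, 0.4]
grip_width: 0.645
grasp_force: 0.0
```

Request:
apply_moves:
  rows:
    - {"x": 0,"y": 20,"z": -20,"ax": 0,"ay": 0,"az": 0,"gripper": 0.35}
    - {"x": 0,"y": 40,"z": 0,"ax": 0,"ay": 0,"az": 0,"gripper": 0.35}
    - {"x": 0,"y": 40,"z": 0,"ax": 0,"ay": 0,"az": 0,"gripper": 0.35}
    - {"x": 0,"y": 40,"z": 0,"ax": 0,"ay": 0,"az": 0,"gripper": 0.35}
    - {"x": 0,"y": 40,"z": 0,"ax": 0,"ay": 0,"az": 0,"gripper": 0.35}

```text
clock: 15.08
position: [0.4493, -0.0894, 0.1659]
ee_rot: [-0.121, 0.993, -0.0, 0.001]
ft_force: [2.0, 1.2, 0.5]
grip_width: 0.65
grasp_force: 0.0
```

Run:
```python
from g import *
print(get_obs()["position"])
green("scene",(125,250,237,360),.008,"s7.png")
c=camera("top"); crop(c,150,105,410,245,3,"t7.png")
try: green("top",(336,150,402,235),.008)
except Exception as e: print("hidden")
```

```text
[ 0.4493 -0.0894  0.1659]
scene 1192 [ 0.5351 -0.2549] ((532.8064575195312, -255.251953125), (121.67980194091797, 41.29454040527344), 13.753883361816406)
top 463 [ 0.5204 -0.2632] ((530.3626098632812, -267.00146484375), (123.42100524902344, 39.47237014770508), 0.602056622505188)
```

View pics/s7.png

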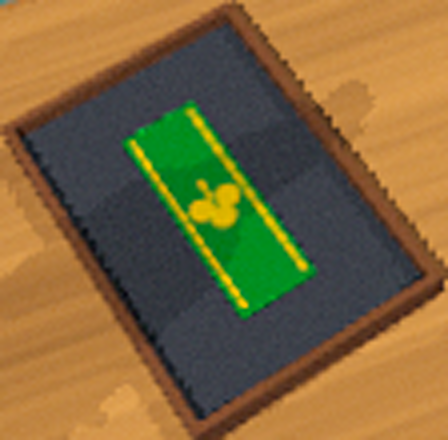

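The crop shows the green bookmark flat, clover up, parallel to the tray sides and centred to within a few mm. The gripper is clear, so I'm handing in.

```bash
python3 -c "
from workcell import *
print(hand_in())"
```

```text
the job is handed in; nothing more can be done
None
```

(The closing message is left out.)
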